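# Hold a spring clip open over a recipe card

## Task

First swing the ajar flap of the small recipe carton right open, past upright, so that the tall card inside is exposed. Then squeeze the spring clip's tails so that its jaws gape wide, lift it off its stand, and bring it jaws down, squarely over the middle of the tall card's top edge, so that one jaw is on each side, the edge is about half-way up the jaws, and neither the card nor the carton is touched by the clip. Finish while still holding the clip squeezed open there (do not let it bite or let go), and leave the mug, jug and glass alone.

Things in the scene. Friction and masses are not known exactly. Their poses are not given: they have to be found in the camera images.
- carton_rim (a point): Centre of the open top, level with the rim, of a cardboard carton fixed on the worktop, 95 deep (its x) x 130 wide (its y) x 85 mm high, walls 4 mm. Its x axis points level from front wall to rear wall, on whose rim (47 mm along +x) the flap is hinged; y along the hinge, z up. The short cards inside end 35 mm below the rim.
- flap (a joint): Angle of the cardboard flap, rad: 0 lying shut over the carton, 1.57 upright, 2.2 its stop, leaning back. A plate 97 mm long from the hinge, 130 wide, 4 thick; it starts ajar at 0.6 to 0.9, free front edge raised, turns lightly and stays where left. Take its free edge from the front and go with it round the hinge; a level push along +x may jam while it is low.
- card_top (a point): Middle of the top edge of the one tall card, fixed upright in the carton, its top 5 mm below the carton's rim. Paper-white card 3 mm thick (its x), 106 wide (its y, along the edge), z up.
- tongue_top (a point): Middle of the top edge of the clip stand's tongue: a steel plate 4 mm thick (its x), 56 wide (its y), rising 23 mm above a wooden foot 75 x 80 x 22 mm that is fixed on the worktop. The clip starts upright on it, jaws biting the tongue and resting on the foot.
- clip_pin (a point): Middle of the pivot pin of the grey peg-type spring clip (40 mm wide along its y = the pin, 60 g). Jaws reach 30 mm below the pin, tails 43 mm above it. At the start the tails spread up in a V, 50 mm over their outer faces at the top (its x). This frame belongs to one lever: it turns about y by half the opening when both tails are squeezed evenly.
- clip_lever (a joint): Angle between the clip's levers, rad: 0 biting the 4 mm tongue, -0.13 empty and shut, 0.76 squeezed to its stop: then the tails stand parallel, 18 mm over their outer faces and 45 mm above the pin, and the jaw tips gape 26 mm. A spring drives it shut; squeezing 30 mm above the pin takes 4 N at first, 9 N at the stop.
- jaw_a (a point): Tip of one jaw (inner face, middle of the 40 mm width), on the lever at the clip's -x side. Jaws are 4 mm thick.
- jaw_b (a point): Tip of the other jaw (inner face, middle of the width), on the lever at the clip's +x side.
- mug: Teal mug, 68 x 99 x 73 mm, standing on the worktop; origin under its centre. Leave alone.
- jug: Small brown jug, 62 x 90 x 93 mm, standing on the worktop; origin under its centre. Leave alone.
- glass: Amber glass, 52 mm across, 84 mm high, standing on the worktop; origin under its centre. Leave alone.
Not all that is in view belongs to the job. Leave any orange look-alike of the part that bears carton_rim alone. Leave any red look-alike of the part that bears clip_pin alone.

How it is judged:
By the outcome, as a careful person would: the job done as asked, in the order asked, and still so for the second after the job is handed in, while the arm keeps its last pose, push and grip.
It also fails if it takes over 54 s, if anything falls off the work surface, if the arm or the gripper's body presses on something with over 40 N, if the wrist force passes 120 N, or if a joint passes its speed limit or range.

## Robot

A 6-joint arm with a two-finger parallel gripper is mounted at the origin on a cart in front of the work surface, level with it; the furniture and walls round the work are solid. World frame = base frame: x ahead of the robot, y to its left, z up, the work surface at z = 0. Lengths are in m, angles in rad, forces in N, time in s.
With the tool pointing down it reaches from about 0.3 to 1 m from the base axis. Payload 5.1 kg.
Tool frame: the origin (TCP) lies at the very end of the fingers, on their centre line; the grasp point (between the pads) lies 19 mm behind it; x points along the fingers, z is the direction in which the jaws open and shut, and the axes are right-handed (so a half turn about x gives the same grasp; the last joint's range is limited). The gripper opens to 95 mm and grips with 3 to 60 N. Pads are 20 mm wide; open, the fingers measure 119 mm over their backs; the gripper's body (75 mm by 180 mm) begins 59 mm behind the grasp point.
Start: joints at [1.146, 0.124, 1.65, -0, 1.367, -0.083], TCP at [0.218, 0.612, 0.178] pointing down, gripper open.
Joint ranges: [-2.61, 2.61], [-1.02, 2.33], [0.03, 2.71], [-1.35, 4.49], [0.32, 2.68], [-2.91, 2.91]. Speed limits (rad/s): [2.57, 2.57, 3.14, 3.14, 3.14, 3.14].

## Interface

Orientations are given as a 3x3 rotation matrix whose columns are the frame's x, y, z axes.
In Python, from workcell import bot gives the robot as it stands. The module is installed in compiled form; this text tells all that it offers. Calls block until the motion is done:
- bot.movep(position, orientation): joint-space move of the TCP to a pose.
- bot.move_l(position, vel=0.15, frame=None): straight line of the TCP; frame=None keeps the orientation; vel is the mean speed in m/s.
- bot.goto_joints(angles): joint-space move.
- bot.gripper_to(opening): opening from 0.0 (shut) to 1.0 (fully open); the grip force is fixed at half the most; returns when the fingers have stopped.
- bot.wait(seconds).
- bot.inverse_kinematics(position, orientation): joint angles nearest the present ones, or None.
- bot.read_camera(name): name is "side" or "top" or "wrist"; returns a dict with "image" (480x640x3 uint8, red, green, blue), "depth" (480x640 float32, m along the optical axis (not along the pixel's ray), 0 where there is no reading), "fx", "fy", "cx", "cy" (pixels), "dist" ([k1, k2, p1, p2, k3] as OpenCV has them; the pictures are not rectified), "eye" and "orientation" of the camera in the world; the wrist camera has in their place "tool_from_camera" (4x4, takes a point from camera to tool coordinates, whose origin is the TCP and whose axes are the tool frame's). Camera axes: x right, y up, looking along -z (the intrinsics and any distortion apply to the point x, -y, -z); pixel columns grow to the right and rows downward; lengths in m; the calibration is good to about 2 mm. A picture is of the moment at which its call begins: read the wrist's pose just before it.
A pose or a line that the arm cannot do raises bot.PlanningError and nothing moves.
- bot.hand_in(): hands the job in, once; it reports no verdict.
Readings, each from a call of its own:
- bot.current_t(): time.
- bot.current_q(): joint angles.
- bot.current_joint_velocities(): joint speeds.
- bot.current_effort(): joint torques, N m.
- bot.current_position(): TCP position.
- bot.current_eef_rot(): TCP orientation.
- bot.current_wrist_force(): force on the tool from outside, world axes, zero at the start.
- bot.current_torque(): the same for the moment, N m.
- bot.current_gripper_width(): opening from 0.0 (shut) to 1.0 (fully open).
Only numpy, scipy, OpenCV 4.12 (cv2) and the standard library are available. Lean on these libraries where they do the work, as an engineer would, in place of code of your own. Each camera call takes 0.05 s, during which the arm holds its last target.

## Working session

There is one attempt and no reset: what is moved stays moved. The work goes in short steps, each a Python script; the robot and the scene stay as the last script left them, time stands still between calls to the robot, and variables do not carry over. Pictures are saved under pics/ and viewed, and the job is handed in when it is done.

```bash
ls; mkdir -p pics
cat > h.py <<'E'
import numpy as np, cv2
from workcell import bot
def cam(name):
    p=bot.current_position(); R=bot.current_eef_rot()
    c=bot.read_camera(name)
    if name=="wrist":
        T=np.eye(4); T[:3,:3]=R; T[:3,3]=p; T=T@np.array(c["tool_from_camera"])
        c["eye"]=T[:3,3]; c["orientation"]=T[:3,:3]
    c["K"]=np.array([[c["fx"],0,c["cx"]],[0,c["fy"],c["cy"]],[0,0,1]])
    return c
def world(c,px,depth=None):
    px=np.array(px,float).reshape(-1,2)
    n=cv2.undistortPoints(px.reshape(-1,1,2),c["K"],np.array(c["dist"])).reshape(-1,2)
    if depth is None: depth=c["depth"][px[:,1].round().astype(int),px[:,0].round().astype(int)]
    d=np.broadcast_to(depth,(len(px),))
    P=np.c_[n[:,0]*d,-n[:,1]*d,-d]
    return P@np.array(c["orientation"]).T+np.array(c["eye"])
def cloud(c):
    h,w=c["depth"].shape
    u,v=np.meshgrid(np.arange(w),np.arange(h))
    return world(c,np.c_[u.ravel(),v.ravel()]).reshape(h,w,3)
def proj(c,P):
    P=np.array(P,float).reshape(-1,3)
    q=(P-np.array(c["eye"]))@np.array(c["orientation"]); q=q*[1,-1,-1]
    return cv2.projectPoints(q,np.zeros(3),np.zeros(3),c["K"],np.array(c["dist"]))[0].reshape(-1,2)
def save(c,f): cv2.imwrite("pics/"+f,cv2.cvtColor(c["image"],cv2.COLOR_RGB2BGR))
E
python3 - <<'E'
from h import *
import pickle
for n in ["side","top","wrist"]:
    c=cam(n); save(c,n+"0.png"); pickle.dump(c,open(n+"0.pkl","wb"))
    print(n,c["eye"],np.round(c["orientation"],3).tolist(),c["fx"],c["dist"])
print(bot.current_t(), bot.current_wrist_force())
E
```

```text
pics
side [0.21067733 0.79186225 0.84318838] [[-0.942, 0.211, -0.26], [-0.335, -0.629, 0.701], [-0.015, 0.748, 0.664]] 449.18373923682395 [-0.01039973  0.          0.          0.          0.        ]
top [ 0.3835206  -0.01140722  1.31080088] [[-0.004, 0.994, -0.109], [-1.0, -0.005, -0.007], [-0.008, 0.109, 0.994]] 465.0303353510258 [-0.03664464  0.          0.          0.          0.        ]
wrist [0.1493367  0.63787505 0.38356283] [[0.336, -0.91, -0.245], [0.942, 0.324, 0.089], [-0.002, -0.261, 0.965]] 382.8825600466202 [0.00746108 0.         0.         0.         0.        ]
0.15 [-0.44903061 -0.17339361 -0.12051621]
```

View pics/side0.png

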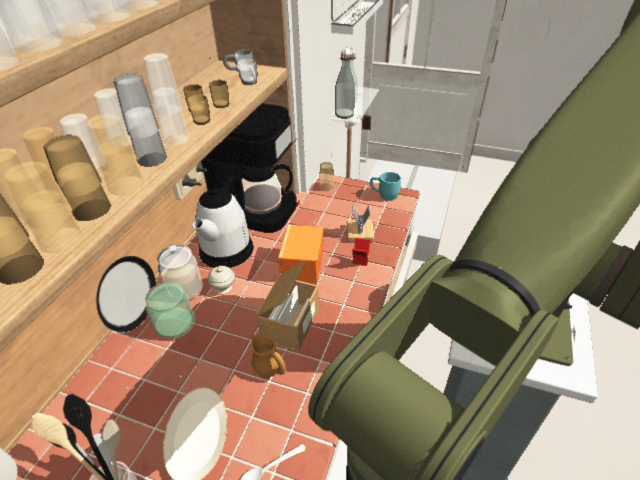

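View pics/top0.png

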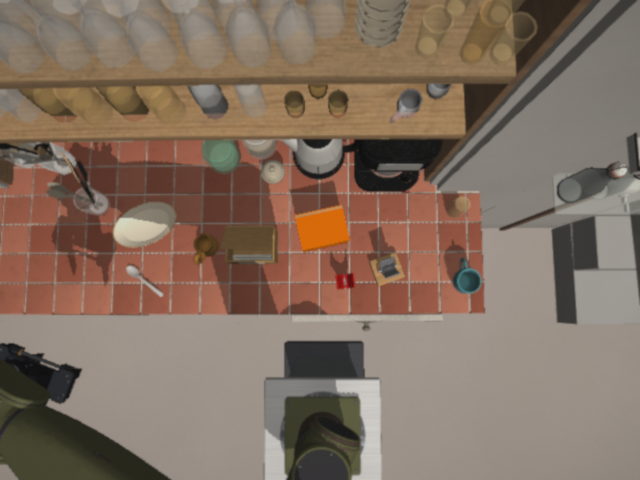

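View pics/wrist0.png

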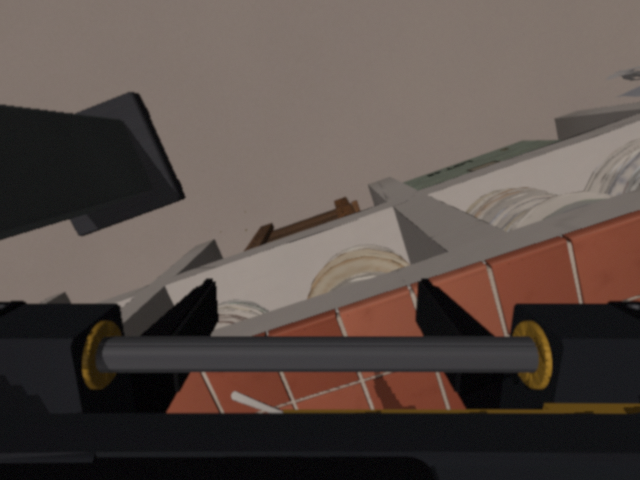

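The top view shows the carton near (250,245), the clip on its stand near (388,267), the orange look-alike at (323,228), the red one at (345,282), the jug at (205,247), the mug at (467,280) and the glass at (459,205). The wrist camera sees only the drawer edge and bare worktop. I'll zoom in next.

Run:
```python
from h import *
import pickle
s=pickle.load(open("side0.pkl","rb"));t=pickle.load(open("top0.pkl","rb"))
def crop(c,x0,y0,w,h,k): 
    return cv2.resize(cv2.cvtColor(c["image"][y0:y0+h,x0:x0+w],cv2.COLOR_RGB2BGR),None,fx=k,fy=k,interpolation=cv2.INTER_CUBIC)
a=crop(t,190,190,150,90,5); b=crop(s,230,170,180,210,2.8)
cv2.imwrite("pics/ct.png",a); cv2.imwrite("pics/cs.png",b)
cv2.imwrite("pics/cc.png",np.hstack([crop(t,330,240,90,60,4),crop(s,320,180,100,100,4)[:240]]))
for n,c in(("top",t),("side",s)):
    P=cloud(c)
    pts={"top":[(240,240),(250,232),(250,257),(323,228),(205,240),(467,281),(459,205),(388,267),(345,282),(375,282),(405,264),(250,270),(250,110),(250,50)],"side":[(284,290),(292,325),(302,300),(360,222),(360,228),(300,240)]}[n]
    for u,v in pts: print(n,u,v,np.round(P[v,u],3))
```

```text
top 240 240 [0.519 0.207 0.136]
top 250 232 [0.542 0.186 0.114]
top 250 257 [0.483 0.198 0.034]
top 323 228 [ 0.556 -0.004  0.085]
top 205 240 [0.534 0.329 0.014]
top 467 281 [ 0.415 -0.406  0.008]
top 459 205 [ 0.617 -0.369  0.082]
top 388 267 [ 0.453 -0.179  0.053]
top 345 282 [ 0.414 -0.063  0.034]
top 375 282 [ 0.414 -0.149 -0.002]
top 405 264 [ 0.464 -0.234  0.005]
top 250 270 [0.449 0.203 0.002]
top 250 110 [0.738 0.135 0.445]
top 250 50 [0.711 0.09  0.719]
side 284 290 [0.513 0.211 0.14 ]
side 292 325 [0.481 0.252 0.084]
side 302 300 [0.511 0.126 0.018]
side 360 222 [ 0.449 -0.165  0.055]
side 360 228 [ 0.446 -0.158  0.039]
side 300 240 [ 0.565 -0.007  0.086]
```

View pics/ct.png

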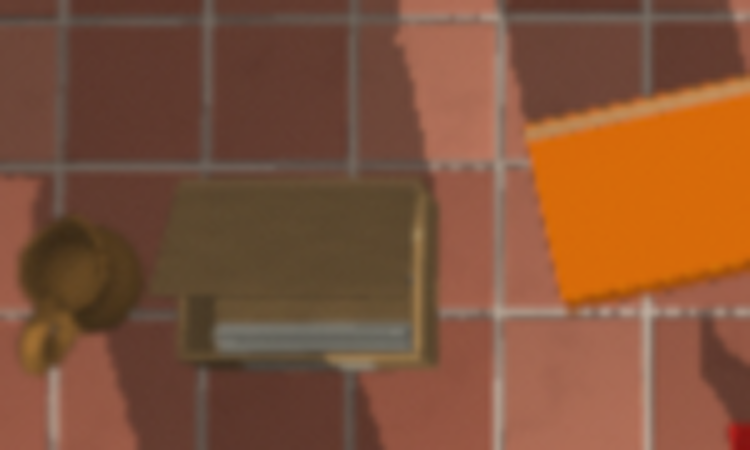

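View pics/cs.png

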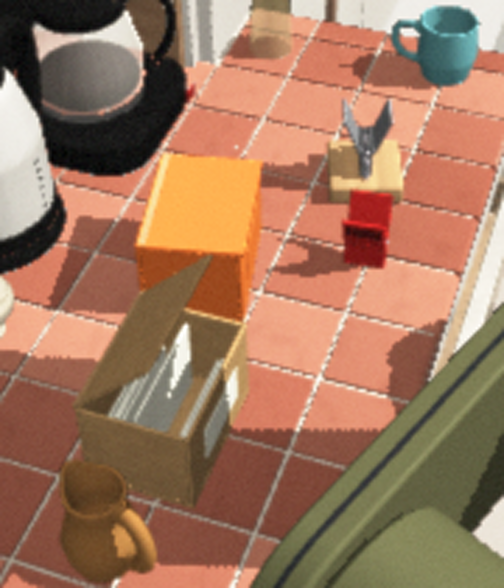

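View pics/cc.png

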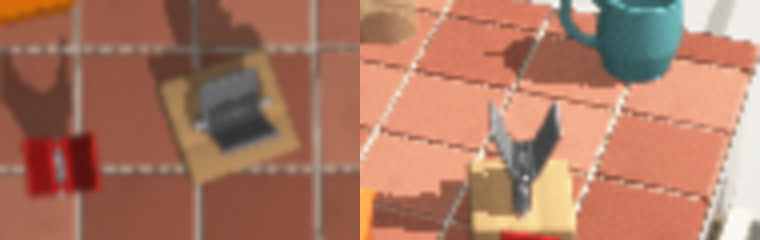

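Run:
```python
from h import *
print(np.round(bot.current_eef_rot(),3), np.round(bot.read_camera("wrist")["tool_from_camera"],3))
# tool: x down, image right = tool z
R1=np.array([[0,0,-1],[0,-1,0],[0,0,0]]).T
def Rt(xd,zd):
    xd=np.array(xd,float);zd=np.array(zd,float);xd/=np.linalg.norm(xd);zd-=xd*(zd@xd);zd/=np.linalg.norm(zd)
    return np.c_[xd,np.cross(zd,xd),zd]
for z in [(0,1,0),(0,-1,0)]:
    R=Rt((0,0,-1),z)
    for p in [(0.5,0.2,0.32),(0.44,0.2,0.35),(0.45,-.18,.25)]:
        print(z,p,bot.inverse_kinematics(np.array(p),R))
for z in [(1,-.3,0),(-1,.3,0)]:
    print(z,bot.inverse_kinematics(np.array((0.45,-.18,.06)),Rt((0,0,-1),z)))
for a in (30,45,60):
    a=np.deg2rad(a)
    for z in [(0,1,0),(0,-1,0)]: print(a,z,bot.inverse_kinematics(np.array((0.5,.2,.14)),Rt((np.cos(a),0,-np.sin(a)),z)))
```

```text
[[-0.001 -0.942  0.335]
 [-0.001  0.335  0.942]
 [-1.     0.    -0.002]] [[-0.     0.261 -0.965 -0.206]
 [-0.     0.965  0.261  0.073]
 [ 1.     0.001 -0.     0.001]
 [ 0.     0.     0.     1.   ]]
(0, 1, 0) (0.5, 0.2, 0.32) [ 2.80808598e-01 -1.74155444e-01  1.70876447e+00 -4.44089210e-16
  1.60698363e+00 -1.28998773e+00]
(0, 1, 0) (0.44, 0.2, 0.35) [ 3.15499719e-01 -3.00213830e-01  1.76420346e+00 -4.44089210e-16
  1.67760303e+00 -1.25529661e+00]
(0, 1, 0) (0.45, -0.18, 0.25) [-4.91324951e-01 -2.86451162e-01  1.91644724e+00 -4.44089210e-16
  1.51159658e+00 -2.06212128e+00]
(0, -1, 0) (0.5, 0.2, 0.32) [ 2.80808598e-01 -1.74155444e-01  1.70876447e+00 -4.44089210e-16
  1.60698363e+00  1.85160492e+00]
(0, -1, 0) (0.44, 0.2, 0.35) [ 3.15499719e-01 -3.00213830e-01  1.76420346e+00 -4.44089210e-16
  1.67760303e+00  1.88629605e+00]
(0, -1, 0) (0.45, -0.18, 0.25) [-4.91324951e-01 -2.86451162e-01  1.91644724e+00 -4.44089210e-16
  1.51159658e+00  1.07947138e+00]
(1, -0.3, 0) [-4.91324951e-01 -1.42192392e-01  2.12151314e+00 -4.44089210e-16
  1.16227190e+00 -1.99868156e-01]
(-1, 0.3, 0) None
0.5235987755982988 (0, 1, 0) [ 0.56486338 -0.5836486   2.58871588 -1.26606287  0.50747735 -0.03859069]
0.5235987755982988 (0, -1, 0) None
0.7853981633974483 (0, 1, 0) [ 0.48059167 -0.55329043  2.44877325 -0.60758029  0.60969706 -0.69949667]
0.7853981633974483 (0, -1, 0) [ 0.48059167 -0.55329043  2.44877325 -0.60758029  0.60969706  2.44209599]
1.0471975511965976 (0, 1, 0) [ 0.39968442 -0.43568651  2.28407375 -0.26867468  0.82264496 -1.03493271]
1.0471975511965976 (0, -1, 0) [ 0.39968442 -0.43568651  2.28407375 -0.26867468  0.82264496  2.10665995]
```

```bash
cat >> h.py <<'E'
def Rt(xd,zd):
    xd=np.array(xd,float);zd=np.array(zd,float);xd/=np.linalg.norm(xd);zd-=xd*(zd@xd);zd/=np.linalg.norm(zd)
    return np.c_[xd,np.cross(zd,xd),zd]
E
python3 - <<'E'
from h import *
import pickle
bot.movep(np.array([0.47,0.2,0.32]),Rt((0,0,-1),(0,1,0)))
c=cam("wrist"); save(c,"w1.png"); pickle.dump(c,open("w1.pkl","wb"))
print(bot.current_t(),bot.current_position())
E
```

```text
2.075 [0.46971269 0.20063249 0.31953402]
```

View pics/w1.png

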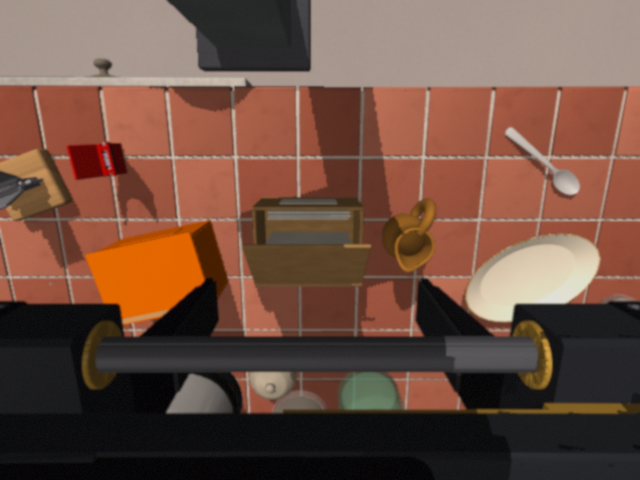

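The wrist view is clear. The carton's front rim is at row ~200 (columns 252–363), the flap's free edge at row ~245 (columns 245–370), a white card edge at row ~214, and the jug at (410,240).

Run:
```python
from h import *
import pickle
c=pickle.load(open("w1.pkl","rb"))
P=cloud(c)
im=c["image"][185:300,235:385]
cv2.imwrite("pics/w1c.png",cv2.resize(cv2.cvtColor(im,cv2.COLOR_RGB2BGR),None,fx=5,fy=5,interpolation=cv2.INTER_CUBIC))
for n,p in {"flap":[(255,250),(360,250),(255,265),(355,265),(300,250),(300,275),(262,280),(350,280)],"rim":[(256,202),(300,203),(359,203)],"cards":[(270,215),(300,215),(340,215),(275,238),(300,238),(340,238)]}.items():
    for u,v in p: print(n,u,v,np.round(P[v,u],4))
# flap plane
Q=P[248:280,258:352].reshape(-1,3); m=Q.mean(0); n=np.linalg.svd(Q-m)[2][2]; n*=np.sign(n[2]); print("plane",m,n, np.std((Q-m)@n))
# rim: z within 80..90
M=(np.abs(P[...,2]-0.085)<.006)&(P[...,0]<.56)&(P[...,0]>.4)&(P[...,1]>.1)&(P[...,1]<.3)
v,u=np.nonzero(M); print(len(v),u.min(),u.max(),v.min(),v.max())
Z=P[185:300:2,235:385:3,2]; 
for v in range(192,292,3): print(v,' '.join('%3d'%(1000*z) for z in P[v,238:384:6,2]))
```

```text
flap 255 250 [0.5027 0.1391 0.1516]
flap 360 250 [0.5027 0.2458 0.1516]
flap 255 265 [0.5261 0.1346 0.1288]
flap 355 265 [0.5268 0.2437 0.1267]
flap 300 250 [0.5028 0.1848 0.1513]
flap 300 275 [0.5436 0.1827 0.112 ]
flap 262 280 [0.5537 0.1374 0.1011]
flap 350 280 [0.5544 0.2412 0.0989]
rim 256 202 [ 4.767e-01  1.180e-01 -3.000e-04]
rim 300 203 [0.4684 0.1815 0.0624]
rim 359 203 [0.4689 0.2537 0.0589]
cards 270 215 [0.4858 0.1428 0.0487]
cards 300 215 [0.4855 0.1808 0.0503]
cards 340 215 [0.4857 0.2313 0.0487]
cards 275 238 [0.5165 0.1479 0.0455]
cards 300 238 [0.5166 0.1802 0.045 ]
cards 340 238 [0.5168 0.232  0.0442]
plane [0.52425653 0.18857113 0.13074957] [ 8.41615079e-01 -2.25201794e-04  5.40077780e-01] 0.006968808300429673
802 252 399 206 263
192  -3   0   0   0  -1   1  -1  -1   0   0  -3  -1  -1   0   0   0   0  -1   0  -1  -2  -1   1   0   1
195  -3   0  -1   1  -1  -1  -1   0   0   0  -4   0   0   0   0  -2   0   1  -1   0  -4   0   0   1   0
198  -3   0  -1   0  15  15  16  17  15  14  15  15  16  15  16  14  14  14  14  15  -3   0  -1   0   0
201  -2   0   0  -1  42  42  
[... 2494 characters left out ...]
 113 114 114 114 113 114 112 114 113 115 114 115 113 114 114   1   0   0   0
276  -3  -2  -4 109 108 106 109 108 107 109 108 109 109 108 108 108 108 107 109 108 107  -3  -2  -3  -2
279   0   0   2 103 102 102 102 102 104 103 103 102 103 103 101 103 102 102 102 100 104   0  -1   0   0
282   0   0   0  96  94  95  97  96  96  97  96  96  95  98  97  96  96  96  97  97  94   0   0   0   0
285   0   0   0  93  90  91  93  92  92  93  91  92  92  93  93  93  92  92  92  93  92  -1   0   0  -1
288  -1   0   0   0   0  -1   1   0   0   0  -2   0  -1   0   0   0   0   0   0   0   0   0   0   0   0
291   0   0   0   0   0   0  -1   0   1   1  -4   0   0   0  -2  -1   0   0   0   0   0   0   0   0   0
```

View pics/w1c.png

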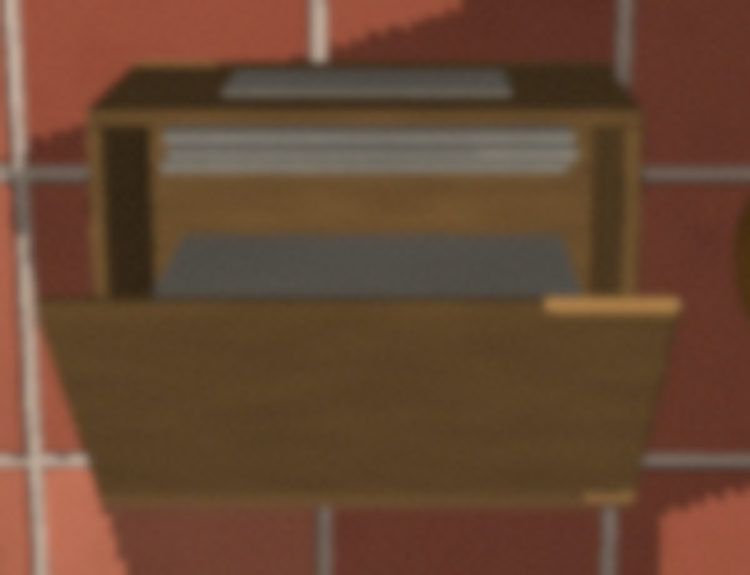

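Run:
```python
from h import *
import pickle
c=pickle.load(open("w1.pkl","rb")); P=cloud(c)
for v in (205,206,207,208,209): print(v,np.round(P[v,[255,262,280,300,320,340,352,360],:],4)[:, [0,2]].tolist())
print(np.round(P[225,252:260],4).tolist(),np.round(P[225,355:366],4).tolist())
for v in (207,): print(np.round(P[v,250:256],4).tolist(),np.round(P[v,358:366],4).tolist())
for v in range(231,248,1): print(v,np.round(P[v,[275,300,340]],4).tolist())
# projected corners for guess
Q=P[248:279,262:348].reshape(-1,3); Q=Q[np.abs(Q[:,2]+Q[:,0]-0.654)<.01]; m=Q.mean(0); n=np.linalg.svd(Q-m)[2][2]; n*=np.sign(n[2]); print(m,n,np.std((Q-m)@n))
```

```text
205 [[0.4689, 0.0748], [0.4688, 0.0757], [0.469, 0.0741], [0.4688, 0.0751], [0.4686, 0.0764], [0.4691, 0.0733], [0.4691, 0.0733], [0.4688, 0.0753]]
206 [[0.4688, 0.0827], [0.4688, 0.0826], [0.4689, 0.0822], [0.4691, 0.0809], [0.4688, 0.0826], [0.4688, 0.0829], [0.4688, 0.0827], [0.4688, 0.0824]]
207 [[0.4696, 0.0853], [0.4697, 0.0842], [0.4695, 0.0858], [0.4696, 0.0847], [0.4699, 0.0834], [0.4697, 0.0843], [0.4695, 0.0853], [0.4697, 0.0842]]
208 [[0.4709, 0.0843], [0.4708, 0.0852], [0.4708, 0.0849], [0.4707, 0.0853], [0.4706, 0.0859], [0.4706, 0.0857], [0.4708, 0.0846], [0.4707, 0.0852]]
209 [[0.472, 0.085], [0.4719, 0.0856], [0.4721, 0.0839], [0.472, 0.0847], [0.4717, 0.0864], [0.4719, 0.0851], [0.472, 0.0845], [0.4719, 0.0852]]
[[0.5096, 0.1106, -0.0028], [0.4911, 0.1268, 0.0845], [0.491, 0.128, 0.0847], [0.4909, 0.1293, 0.0854], [0.4918, 0.1298, 0.081], [0.4934, 0.1298, 0.0734], [0.4951, 0.1297, 0.0654], [0.4965, 0.1299, 0.0589]] [[0.5015, 0.2519, 0.0351], [0.4988, 0.2519, 0.0479], [0.4962, 0.2519, 0.06], [0.4941, 0.252, 0.0701], [0.4919, 0.252, 0.0805], [0.4909, 0.2527, 0.0849], 
[... 1280 characters left out ...]
37], [0.5163, 0.2313, 0.0566]]
241 [[0.5166, 0.1495, 0.0607], [0.5164, 0.1809, 0.0613], [0.5163, 0.231, 0.062]]
242 [[0.5171, 0.1498, 0.0638], [0.5166, 0.1811, 0.0656], [0.5169, 0.2308, 0.0645]]
243 [[0.5166, 0.1505, 0.0706], [0.5164, 0.1813, 0.0712], [0.5169, 0.2305, 0.0696]]
244 [[0.496, 0.1598, 0.153], [0.496, 0.185, 0.1533], [0.4958, 0.2252, 0.1538]]
245 [[0.4965, 0.16, 0.1552], [0.4965, 0.185, 0.1551], [0.4967, 0.2252, 0.1543]]
246 [[0.4974, 0.16, 0.1557], [0.4977, 0.185, 0.1545], [0.4979, 0.2253, 0.154]]
247 [[0.4984, 0.16, 0.1558], [0.4981, 0.1851, 0.1568], [0.4984, 0.2252, 0.1559]]
[0.52367359 0.18857192 0.13069814] [7.06407262e-01 3.20735114e-04 7.07805536e-01] 0.0003687201828474664
```

The carton is square to the world axes. Its front face is at x=0.469, its centre at y=0.191, and the flap is at 0.784 rad with the hinge near (0.5634, 0.085); sizes agree with those given. The tall card's front face is at x=0.5167. I'll open the flap by following the arc.

Run:
```python
from h import *
import pickle
hx,hz,L=.5634,.085,.097
bot.move_l(np.array([.462,.191,.20]),vel=.25)
bot.move_l(np.array([.462,.191,.134]),vel=.15)
print(bot.current_wrist_force())
for th in (.80,1.0,1.25,1.57,1.85,2.10):
    xf=hx-L*np.cos(th) if th<1.57 else hx-.077*np.cos(th)
    z=hz+L*np.sin(th)-.02 if th<1.57 else hz+.077*np.sin(th)
    bot.move_l(np.array([xf-.010,.191,z]),vel=.1)
    print(th,np.round(bot.current_position(),4),np.round(bot.current_wrist_force(),2))
c=cam("top"); save(c,"t2.png")
s=cam("side"); save(s,"s2.png")
bot.move_l(bot.current_position()+np.array([-.03,0,.02]),vel=.15)
bot.move_l(np.array([.47,.191,.33]),vel=.3)
c=cam("wrist"); save(c,"w2.png"); pickle.dump(c,open("w2.pkl","wb"))
print(bot.current_t())
```

```text
[-0.34008033  0.55308135  0.42842094]
0.8 [0.4865 0.1911 0.1355] [-1.37 -0.78 -0.83]
1.0 [0.5011 0.1911 0.1471] [-0.54  0.59 -0.14]
1.25 [0.5226 0.191  0.1568] [-1.04 -0.84  0.52]
1.57 [0.5529 0.1909 0.1616] [ 0.07  0.98 -1.62]
1.85 [0.5741 0.191  0.1586] [-0.33 -0.07  0.19]
2.1 [0.5918 0.191  0.1511] [0.57 0.49 0.22]
6.8917
```

View pics/w2.png

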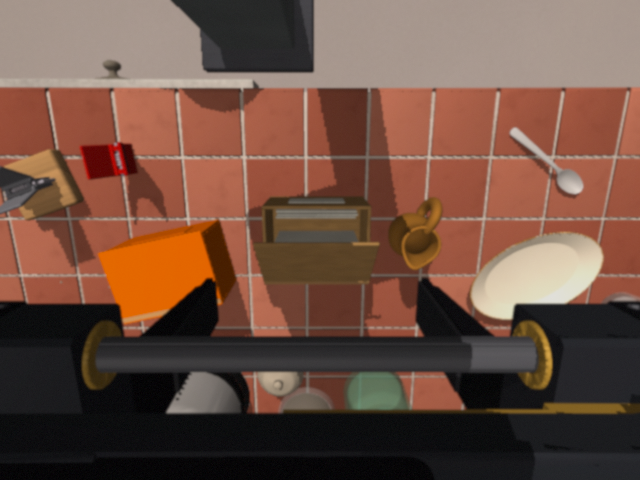

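View pics/s2.png

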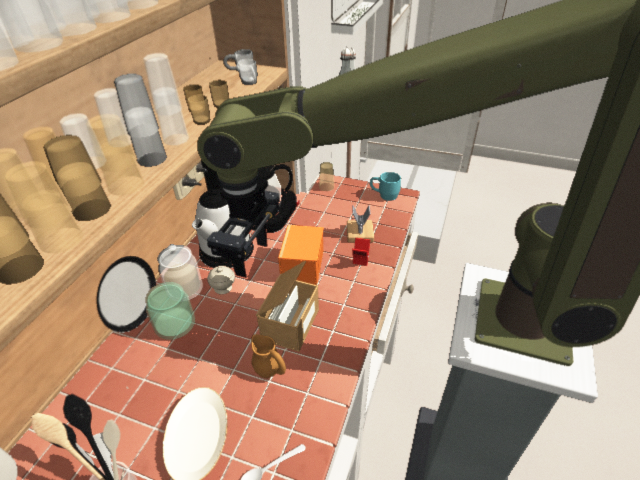

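The flap appears unmoved: its free edge is still at row ~243, and no contact force was felt. I need to find out where the fingers really were.

Run:
```python
from h import *
import pickle
s=pickle.load(open("side0.pkl","rb"));t=pickle.load(open("top0.pkl","rb"))
for c in (s,t): print(np.round(proj(c,[[.592,.191,.151],[.592,.191+.05,.151],[.592,.191-.05,.151],[.592,.191,.229]])).tolist())
c=pickle.load(open("w2.pkl","rb"));P=cloud(c)
for v in range(238,290,4): print(v,np.round(P[v,[275,320,360]],3).tolist())
print(bot.current_position(),np.round(c["eye"],3))
```

```text
[[254.0, 272.0], [243.0, 287.0], [264.0, 257.0], [249.0, 245.0]]
[[246.0, 211.0], [226.0, 211.0], [265.0, 211.0], [240.0, 205.0]]
238 [[0.529, 0.132, 0.003], [0.517, 0.196, 0.052], [0.525, 0.252, 0.019]]
242 [[0.496, 0.149, 0.154], [0.496, 0.195, 0.153], [0.496, 0.236, 0.155]]
246 [[0.499, 0.149, 0.156], [0.5, 0.195, 0.155], [0.5, 0.236, 0.155]]
250 [[0.506, 0.148, 0.148], [0.506, 0.195, 0.149], [0.506, 0.237, 0.148]]
254 [[0.512, 0.147, 0.142], [0.512, 0.195, 0.142], [0.512, 0.238, 0.144]]
258 [[0.519, 0.146, 0.135], [0.518, 0.195, 0.136], [0.518, 0.239, 0.137]]
262 [[0.525, 0.146, 0.129], [0.525, 0.196, 0.131], [0.525, 0.24, 0.129]]
266 [[0.532, 0.145, 0.123], [0.532, 0.196, 0.122], [0.532, 0.241, 0.122]]
270 [[0.539, 0.144, 0.115], [0.539, 0.196, 0.115], [0.539, 0.242, 0.116]]
274 [[0.547, 0.143, 0.107], [0.547, 0.196, 0.107], [0.546, 0.243, 0.109]]
278 [[0.554, 0.142, 0.1], [0.555, 0.196, 0.099], [0.555, 0.244, 0.099]]
282 [[0.562, 0.141, 0.095], [0.562, 0.196, 0.093], [0.562, 0.245, 0.093]]
286 [[0.603, 0.13, -0.0], [0.603, 0.197, -0.001], [0.603, 0.256, -0.0]]
[0.46977891 0.19065627 0.32688802] [0.398 0.192 0.535]
```

View pics/t2.png

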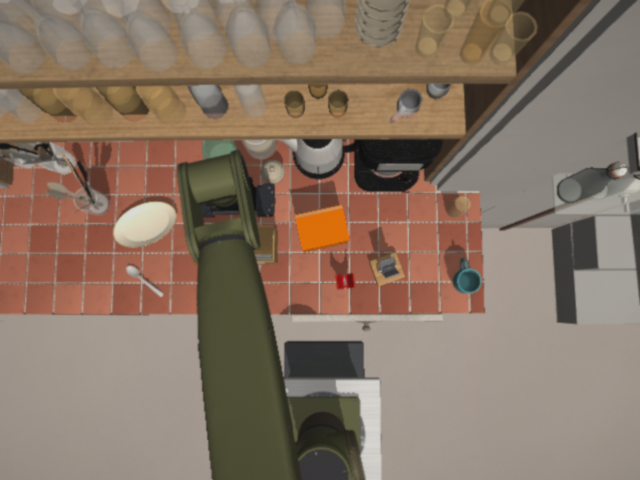

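Run:
```python
from h import *
import pickle
c=pickle.load(open("w2.pkl","rb"))
P=cloud(c); T=np.array(c["tool_from_camera"])
# camera->tool
R=c["orientation"]@T[:3,:3].T; p=c["eye"]-R@T[:3,3]
Q=(P-p)@R
for (u,v) in [(212,285),(205,300),(185,330),(200,330),(425,285),(440,300),(300,350),(50,320),(300,430),(100,350),(150,400),(20,330)]:
    print(u,v,c["depth"][v,u],np.round(Q[v,u],3))
m=(c["depth"]>0)&(c["depth"]<.25)
print(np.round(Q[m].min(0),3),np.round(Q[m].max(0),3))
i=np.argsort(-Q[m][:,0])[:5]; print(Q[m][i])
im=cv2.imread("pics/s2.png")[140:340,180:360]
cv2.imwrite("pics/s2c.png",cv2.resize(im,None,fx=3,fy=3,interpolation=cv2.INTER_CUBIC))
```

```text
212 285 0.1752229 [-0.042  0.01  -0.047]
205 300 0.1634654 [-0.055  0.008 -0.046]
185 330 0.13907428 [-0.08   0.007 -0.047]
200 330 0.15684548 [-0.064 -0.002 -0.047]
425 285 0.17268142 [-0.044  0.01   0.05 ]
440 300 0.15455039 [-0.063  0.011  0.051]
300 350 0.08452813 [-0.131  0.028 -0.002]
50 320 0.085307725 [-0.128  0.035 -0.058]
300 430 0.06622419 [-0.151  0.025 -0.002]
100 350 0.08359535 [-0.132  0.029 -0.046]
150 400 0.11294212 [-0.109 -0.001 -0.048]
20 330 0.080433786 [-0.133  0.035 -0.061]
[-0.163 -0.013 -0.079] [-0.036  0.036  0.083]
[[-0.03576817  0.00515916  0.04899519]
 [-0.03579497  0.00312973  0.04912522]
 [-0.03591058 -0.00772231  0.0488584 ]
 [-0.03599295  0.00575566  0.0488981 ]
 [-0.03603967  0.00930563  0.05006291]]
```

View pics/s2c.png

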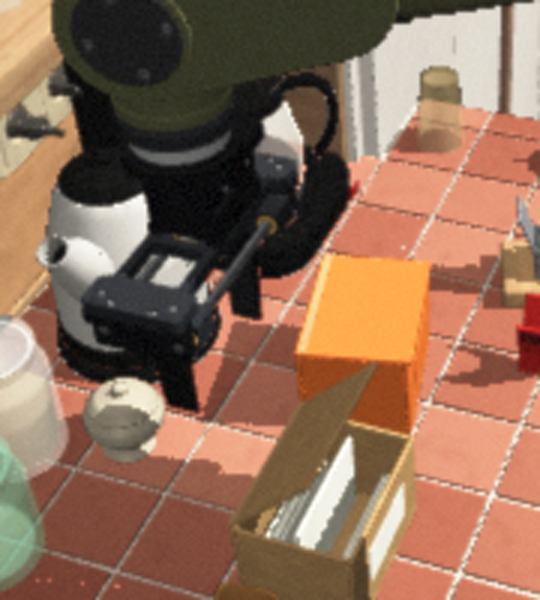

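```bash
cat > tip.py <<'E'
from h import *
def tip():
    c=cam("wrist"); T=np.array(c["tool_from_camera"]); P=cloud(c)
    R=c["orientation"]@T[:3,:3].T; p=c["eye"]-R@T[:3,3]; Q=(P-p)@R
    m=(c["depth"]>0)&(c["depth"]<.27); q=Q[m]; q=q[np.abs(q[:,2])<.06]
    i=q[:,0]>q[:,0].max()-.01
    print("w",bot.current_gripper_width(),"tip x",q[:,0].max(), "y",q[i,1].min(),q[i,1].max(),"z",np.round(np.sort(q[i,2])[[0,len(q[i])//2,-1]],3),bot.current_t())
    return c
E
python3 - <<'E'
from tip import *
tip()
bot.gripper_to(0.5); tip()
bot.gripper_to(0.0); c=tip(); save(c,"w3.png")
E
```

```text
w 1.0016187864123678 tip x -0.035342958342396306 y -0.010671465997116958 0.01176548978716477 z [-0.052  0.048  0.053] 6.9417
w 0.4963531825480251 tip x -0.03525926127471441 y -0.010833352137009462 0.011747826161019962 z [-0.027  0.025  0.03 ] 7.9333
w 0.008920851644979579 tip x -0.035987812254087884 y 0.00929939187323082 0.011859338760150334 z [-0.004  0.001  0.006] 8.9
```

View pics/w3.png

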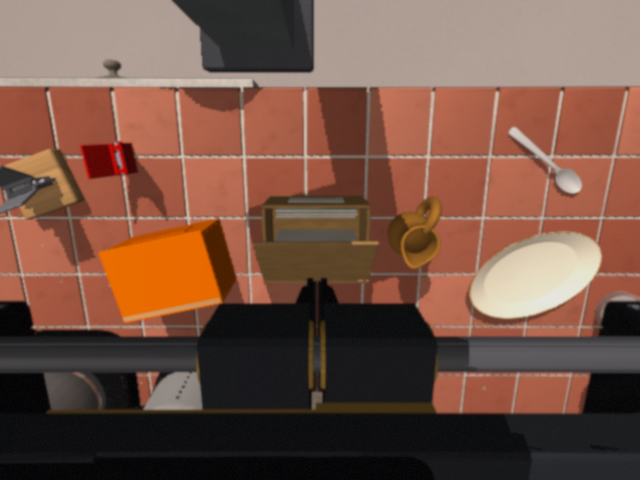

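Both the wrist depth (tips at tool x = -0.0355 at every opening) and the side view show that the real finger ends are 35.5 mm short of the reported TCP. So the fingers passed over the flap. I'll apply that correction and repeat the sweep.

```bash
cat >> h.py <<'E'
TIP=0.0355  # real finger ends lie this far behind the reported TCP (tool -x)
def tipl(p,vel=.15,R=None):
    R0=bot.current_eef_rot() if R is None else R
    bot.move_l(np.array(p,float)+TIP*R0[:,0],vel=vel,frame=R)
def tippos(): return bot.current_position()-TIP*bot.current_eef_rot()[:,0]
E
python3 - <<'E'
from h import *
import pickle
hx,hz,L=.5634,.085,.097
tipl([.460,.191,.22],vel=.3)
tipl([.460,.191,.134])
print(bot.current_wrist_force())
for th in (.80,1.0,1.25,1.57,1.85,2.10):
    xf=hx-L*np.cos(th) if th<1.57 else hx-.077*np.cos(th)
    z=hz+L*np.sin(th)-.02 if th<1.57 else hz+.077*np.sin(th)
    tipl([xf-.010,.191,z],vel=.1)
    print(th,np.round(tippos(),4),np.round(bot.current_wrist_force(),2))
    if th==1.0:
        s=cam("side"); save(s,"s3.png")
        P=cloud(s); 
s=cam("side"); save(s,"s4.png")
print(bot.current_t())
E
```

```text
[0.90772513 0.17543022 0.7458484 ]
0.8 [0.4866 0.1911 0.1354] [-0.51 -0.05 -0.5 ]
1.0 [0.5012 0.1911 0.1471] [-0.72  0.18 -0.62]
1.25 [0.5227 0.191  0.1569] [-0.2   0.53 -0.21]
1.57 [0.553  0.1909 0.1616] [-0.06  0.02 -1.26]
1.85 [0.5742 0.1909 0.1587] [-0.11  0.03  0.55]
2.1 [0.5918 0.1909 0.1511] [ 0.19 -0.16 -0.42]
12.6667
```

View pics/s4.png

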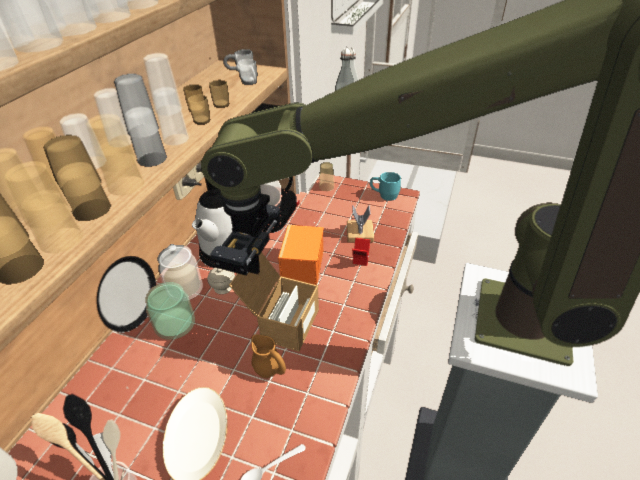

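The side view now shows the flap leaning back past upright, with the cards exposed at about (285,305). I'll retreat and look at the card.

Run:
```python
from h import *
import pickle
tipl([.55,.191,.19],vel=.2)
bot.move_l(np.array([.50,.18,.30]),vel=.3)
c=cam("wrist"); save(c,"w4.png"); pickle.dump(c,open("w4.pkl","wb"))
t=cam("top"); save(t,"t4.png"); pickle.dump(t,open("t4.pkl","wb"))
print(bot.current_t())
cv2.imwrite("pics/w4c.png",cv2.resize(cv2.cvtColor(c["image"][170:300,220:400],cv2.COLOR_RGB2BGR),None,fx=4,fy=4,interpolation=cv2.INTER_CUBIC))
P=cloud(c)
M=(np.abs(P[...,2]-.08)<.003)&(P[...,0]>.478)&(P[...,0]<.555)&(P[...,1]>.133)&(P[...,1]<.249)
v,u=np.nonzero(M); print(len(v)); q=P[M]; print(q.min(0),q.max(0),np.median(q,0)); print("rows",np.unique(v,return_counts=True))
```

```text
13.8667
304
[0.51622014 0.13820953 0.0770017 ] [0.5197814  0.24346678 0.08240597] [0.51814335 0.19200286 0.07994737]
rows (array([224, 225, 226, 227]), array([25, 94, 93, 92]))
```

View pics/w4c.png

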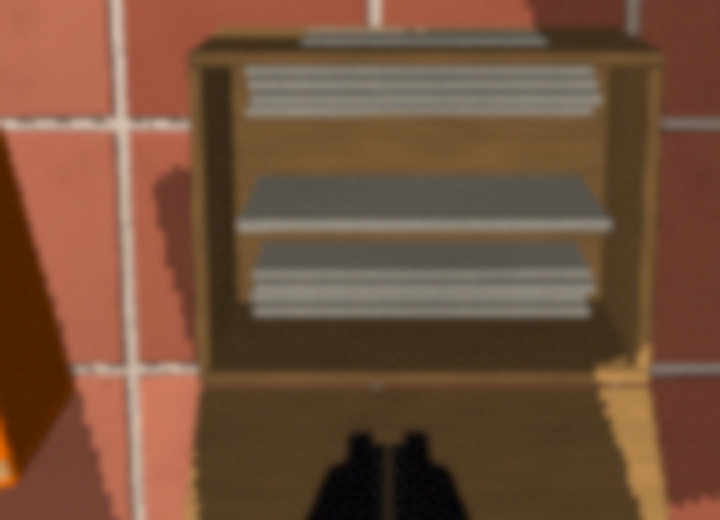

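Run:
```python
from h import *
import pickle
c=pickle.load(open("w4.pkl","rb")); P=cloud(c)
M=(np.abs(P[...,2]-.08)<.003)&(P[...,0]>.478)&(P[...,0]<.555)&(P[...,1]>.133)&(P[...,1]<.249)
q=P[M]; print("yaw fit dx/dy",np.polyfit(q[:,1],q[:,0],1))
r=P[(np.abs(P[...,2]-.085)<.0025)&(P[...,0]<.4732)&(P[...,0]>.465)&(P[...,1]>.12)&(P[...,1]<.26)]; print("front rim",r.min(0),r.max(0),np.polyfit(r[:,1],r[:,0],1))
# flap
f=P[(P[...,2]>.095)&(P[...,2]<.18)&(P[...,0]>.56)&(P[...,1]>.13)&(P[...,1]<.165)&(c["depth"]>.3)]; print(len(f),f.min(0),f.max(0)); k=np.polyfit(f[:,2],f[:,0],1); print("flap",k,np.pi/2+np.arctan(k[0]))
t=pickle.load(open("t4.pkl","rb")); Pt=cloud(t)
# clip from top view
M=(Pt[...,0]>.39)&(Pt[...,0]<.52)&(Pt[...,1]>-.25)&(Pt[...,1]<-.12)&(Pt[...,2]>.015)
v,u=np.nonzero(M); print(u.min(),u.max(),v.min(),v.max())
for vv in range(v.min(),v.max()+1,1): print(vv,' '.join('%3d'%(1000*z) for z in Pt[vv,u.min():u.max()+1,2]))
M2=M&(Pt[...,2]<.027); g=Pt[M2]; r=cv2.minAreaRect((g[:,:2]*1000).astype(np.float32)); print("foot",r, g[:,2].mean())
```

```text
yaw fit dx/dy [-0.00098905  0.51824499]
front rim [0.46859386 0.1268168  0.08254655] [0.47295606 0.25529164 0.08712204] [-0.00471993  0.47180382]
855 [0.56890051 0.13004084 0.09500101] [0.59104651 0.16477041 0.12909112]
flap [0.6196714  0.51128457] 2.125554659173026
369 404 252 285
252   0   0  -2  -5  -2  -1  -1  -6  -2   0  -2   0   0  -2  -2   0  -5  -4  -4  -4  -1  -3  -3  -3  20  22  23  -6  -2  -1   1  -3   2  -4  -7  -2
253 1310   4  -1   3   5  -1  -4  -3   2  -6   0   0  -3  -3  -2   0   4   2   0  -2   0   1  21  22  20  22  20  14  -1   0   0  -2   2  -2  -2   0
254   5   2   2   1  -4  -3   0   0   0   0  -1  -1   1   0   2  -3   3  -1   4  21  20  23  23  21  23  25  19  25  -1   2   4   2   1  -2   2   4
255  -1  -3  -1   1   2  -2  -2   0  -1  -4  -2   1  -3   3   0   2  20  24  22  19  26  20  19  17  24  24  26  19   3   2  -7   5  -2  -2   0   0
256  -2  -2  -3   1   2  -1  -2   0   1  -2   0   0   1  19  16  16  23  26  22  22  18  19  26  22  26  30  18  20  22   1  -2   3  -1   2  -1   0
257   2  -5   4   4   1  -4  -1  -2  -2  -1  21  23  19  24  16  23  21  18 
[... 3649 characters left out ...]
  -3  -1  -3  12  23  22  23  23  25  25  26  26  25  15  22  24  19  -4  -2  -5   0  -5  -2   3   0  -1  -1  -1  -1  -4   0   0
283  -1   1  -3   3   2  -4   1  -3  16  24  22  19  19  25  22  23  20  23   1  -1   1  -5  -4   0   1  -1   0  -1  -1   1   3   0   0   3   0   3
284   1   3  -2  -4   2   1   1   5  17  16  22  24  22  25  18  -4  -4   0   2   0  -2   0  -3   3  -2  -2   0   2   0   3  -2   0  -4   4  -2   1
285   2   2   0   0   0   3   0   3   6  23  25  23  13   3   2   2  -3   4   2   3  -6   0   4  -3   5   1   0   1   3  -2   1   0   0  -1   4   0
foot ((450.3945007324219, -179.79270935058594), (75.0022964477539, 80.79527282714844), 18.971027374267578) 0.022268652401023385
```

Card top measured at (0.518, 0.191, 0.080), 105 mm wide, yaw about 0; the flap is at 2.12 rad. The clip stand's foot is 75×81 mm at (0.450, -0.180), yaw 19°, height 22 mm, so sizes agree. I'll look at the clip up close.

Run:
```python
from h import *
import pickle
a=np.deg2rad(19); zx=np.array([np.cos(a),np.sin(a),0]); yy=np.array([-np.sin(a),np.cos(a),0])
R=Rt((0,0,-1),zx)
p=np.array([.4504,-.1798,0])-yy*.03+[0,0,.20]
bot.movep(p,R)
bot.gripper_to(0.8)
c=cam("wrist"); save(c,"w5.png"); pickle.dump(c,open("w5.pkl","wb"))
print(bot.current_t(),bot.current_q())
```

```text
16.7 [-5.31146633e-01 -2.16082191e-01  1.94182038e+00  3.83094590e-05
  1.41584483e+00 -8.62742083e-01]
```

View pics/w5.png

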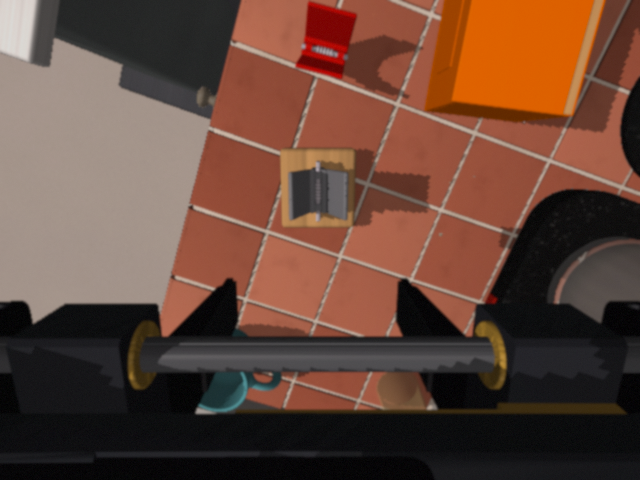

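The clip sits in the frame at (318,192): tail edges at columns ~289 and ~349, pin vertical at column ~318. It is aligned with the image, so the yaw of 19° holds. Now the numbers.

Run:
```python
from h import *
import pickle
c=pickle.load(open("w5.pkl","rb")); P=cloud(c)
a=np.deg2rad(19); B=np.array([[np.cos(a),np.sin(a),0],[-np.sin(a),np.cos(a),0],[0,0,1]])
o=np.array([.4504,-.1798,0]); Q=(P-o)@B.T*1000
cv2.imwrite("pics/w5c.png",cv2.resize(cv2.cvtColor(c["image"][140:240,265:370],cv2.COLOR_RGB2BGR),None,fx=6,fy=6,interpolation=cv2.INTER_CUBIC))
for v in range(160,226,5): print(v,' '.join('%3d'%z for z in Q[v,276:362:3,2]))
M=(np.abs(Q[...,0])<40)&(np.abs(Q[...,1])<45)
g=Q[M&(np.abs(Q[...,2]-22)<4)]; print("foot",cv2.minAreaRect(g[:,:2].astype(np.float32)))
t=Q[M&(Q[...,2]>65)]; 
for s in (-1,1):
    q=t[t[:,0]*s>0]; print(s,"tail",q.min(0),q.max(0)); 
    top=q[q[:,2]>85]; print(" top",np.round(top.min(0),1),np.round(top.max(0),1)," edge yaw deg",np.rad2deg(np.arctan(np.polyfit(top[:,1],top[:,0],1)[0])))
pm=Q[M&(Q[...,2]>35)&(Q[...,2]<62)&(np.abs(Q[...,0])<8)]; print("pin",pm.min(0),pm.max(0))
```

```text
160   0  -1  20  21  21  22  20  21  20  20  21  21  22  21  22  23  21  21  21  22  22  21  21  22  21  22  21   0   0
165   0   0  20  21  21  21  21  21  21  20  21  21  23  22  44  22  21  21  21  23  22  20  23  21  21  23  21   0   0
170   0   0  20  23  21  21  21  20  73  69  62  57  56  51  54  55  57  58  65  70  73  21  22  22  22  22  20   0   0
175   0   0  21  21  91  91  86  82  74  70  65  58  57  56  58  58  58  59  66  71  76  83  87  90  21  22  19   0   0
180   0   1  20  21  89  91  89  81  77  71  63  57  58  50  53  56  58  59  66  72  77  84  88  90  22  22  20  -3  -2
185   0   0  20  21  90  90  86  81  77  69  64  55  58  55  57  57  58  59  67  71  77  84  88  91  21  21  19   0   0
190   0  -4  21  22  90  90  87  82  76  70  64  59  58  55  55  57  57  60  65  71  78  84  89  90  22  22  20  -1   0
195  -3  -2  22  22  89  91  87  83  76  71  63  58  57  56  55  57  56  59  65  73  78  83  89  91  22  22  20   0   0
200  -2   0  20  22  21  91  87  82  76  71  64  56  58  52  54  57  58  60  66  71  78  82  88  92  22  22  20   0  -4
205  -3   0  21  21 
[... 420 characters left out ...]
 22  21  23  20  23  21  20  -3   0   0
225  -1   0  -1  20  20  21  21  21  21  21  22  22  22  22  22  20  22  23  21  20  21  22  21  20  21  21  -1   1  -1
foot ((1.8307075500488281, -0.8815803527832031), (79.39923858642578, 74.80830383300781), 89.98049926757812)
-1 tail [-39.9989491  -40.74022295  65.00761429] [-1.92989269e-03  2.13319552e+01  3.62687474e+02]
 top [-40.  -40.7  85.1] [ -0.   21.3 362.7]  edge yaw deg 29.57419620011889
1 tail [ 5.27378401e-04 -3.99674352e+01  6.50618287e+01] [ 39.99999276  44.10123799 406.46078712]
 top [  0. -40.  85.] [ 40.   44.1 406.5]  edge yaw deg -26.154133076945207
pin [ -7.79939174 -28.134517    35.77951994] [ 7.78672026 27.33819392 61.9601258 ]
```

View pics/w5c.png

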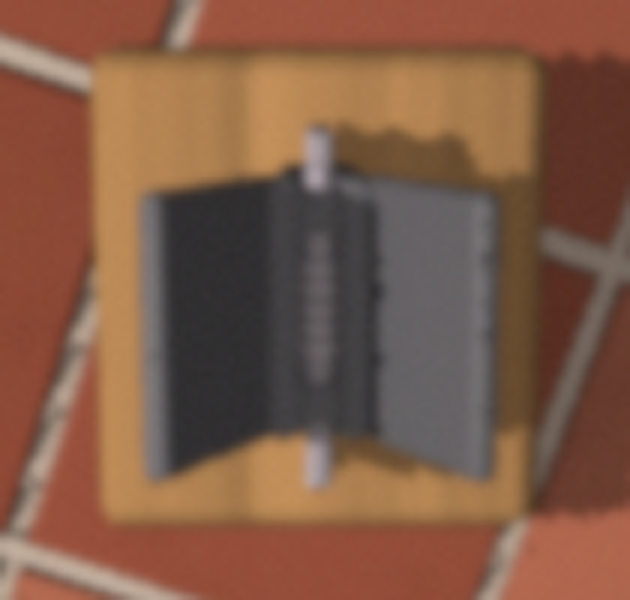

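Run:
```python
from h import *
import pickle
c=pickle.load(open("w5.pkl","rb")); P=cloud(c)
a=np.deg2rad(19); B=np.array([[np.cos(a),np.sin(a),0],[-np.sin(a),np.cos(a),0],[0,0,1]])
o=np.array([.4504,-.1798,0]); Q=(P-o)@B.T*1000
M=(np.abs(Q[...,0])<40)&(np.abs(Q[...,1])<45)&(Q[...,2]<110)
t=Q[M&(Q[...,2]>65)]
for s in (-1,1):
    top=t[(t[:,0]*s>0)&(t[:,2]>80)]; print(s,np.round(top.min(0),1),np.round(top.max(0),1),np.rad2deg(np.arctan(np.polyfit(top[:,1],top[:,0],1)[0])))
    q=t[(t[:,0]*s>0)&(t[:,2]<88)]; print("  inner face fit x(z):",np.polyfit(q[:,2],q[:,0],1))
tg=Q[M&(np.abs(Q[...,2]-45)<2.5)&(np.abs(Q[...,1])>22)]; print("tongue",tg.min(0),tg.max(0),tg.mean(0), np.rad2deg(np.arctan(np.polyfit(tg[:,1],tg[:,0],1)[0])))
f=Q[M&(np.abs(Q[...,2]-22)<3)&((np.abs(Q[...,1])>32)|(np.abs(Q[...,0])>30))]; print(cv2.minAreaRect(f[:,:2].astype(np.float32)),f[:,2].mean(),f.min(0),f.max(0))
```

```text
-1 [-22.7 -17.9  80. ] [-14.6  21.3  93.3] -0.2593288022510607
  inner face fit x(z): [-0.40185212 17.34266477]
1 [ 18.1 -18.3  80.1] [26.5 21.2 93.7] -0.3794289971333393
  inner face fit x(z): [  0.40154573 -13.66152537]
tongue [  0.38276155 -28.134517    43.3871359 ] [ 3.27240133 26.66349923 46.72845329] [ 1.77436135 -1.87151697 44.81388014] 0.05058237150011051
((1.8806648254394531, -0.7629928588867188), (79.16331481933594, 74.59571075439453), 89.96546936035156) 21.589310754175333 [-35.40671094 -40.3487254   19.00427281] [39.18900054 38.81719772 24.46332453]
```

The clip centre is about (0.4516, -0.1777) at yaw 18.7°. It measures 49 mm over the tails, with tail tops at 0.094, which agrees with the task. Now I'll grasp and squeeze.

Run:
```python
from h import *
import pickle
a=np.deg2rad(18.7); R=Rt((0,0,-1),(np.cos(a),np.sin(a),0))
C=np.array([.4516,-.1777,0])
tipl(C+[0,0,.14],vel=.25,R=R)
tipl(C+[0,0,.066],vel=.12,R=R)
f0=bot.current_wrist_force(); print("F",np.round(f0,2),tippos())
c=cam("wrist"); save(c,"w6.png")
bot.gripper_to(0.0)
print("w",bot.current_gripper_width(),np.round(bot.current_wrist_force()-f0,2),bot.current_torque(),bot.current_t())
c=cam("wrist"); save(c,"w7.png"); s=cam("side"); save(s,"s7.png"); t=cam("top"); save(t,"t7.png")
im=np.hstack([cv2.imread("pics/w7.png")[120:360,200:440],cv2.resize(cv2.imread("pics/s7.png")[170:260,310:400],(240,240),interpolation=cv2.INTER_CUBIC),cv2.resize(cv2.imread("pics/t7.png")[220:310,340:430],(240,240),interpolation=cv2.INTER_CUBIC)])
cv2.imwrite("pics/m7.png",im)
```

```text
F [0.44 0.03 0.08] [ 0.45242914 -0.17819843  0.06706927]
w 0.18201072135591823 [-2.04  1.03  8.88] [-0.22464984  0.49948782 -0.03258372] 19.025
```

View pics/m7.png

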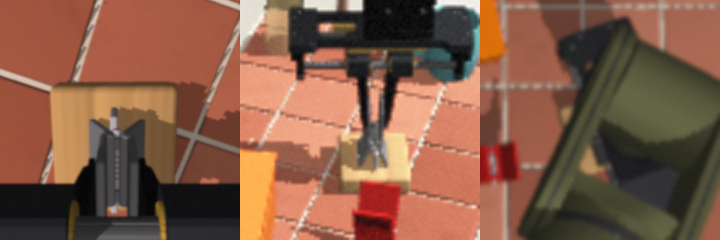

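View pics/w6.png

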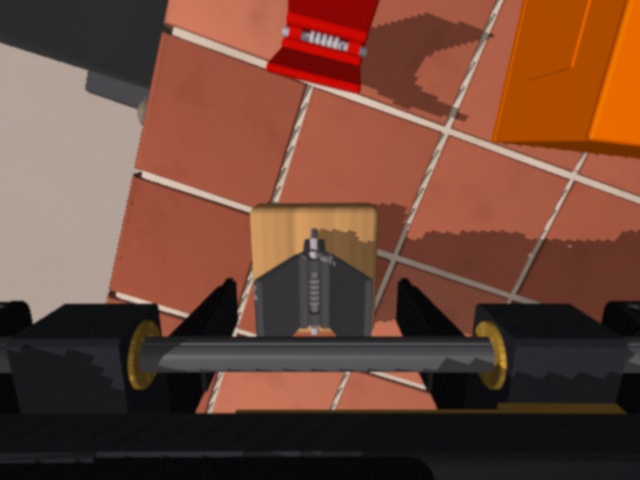

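The clip is squeezed to about 17 mm (the stop is 18 mm) with the jaws flaring out on both sides of the tongue. Lifting.

Run:
```python
from h import *
import pickle
p=tippos(); R=bot.current_eef_rot()
tipl(p+[0,0,.05],vel=.08)
print(np.round(bot.current_wrist_force(),2),bot.current_gripper_width())
tipl(p+[0,0,.15],vel=.25)
# move toward carton, high, and align yaw
R2=Rt((0,0,-1),(1,0,0))
bot.movep(np.array([.47,.10,.20])+[0,0,-TIP+.0],R2)
print(np.round(bot.current_wrist_force(),2),bot.current_gripper_width(),tippos(),bot.current_t())
c=cam("wrist"); save(c,"w8.png"); pickle.dump(c,open("w8.pkl","wb")); s=cam("side"); save(s,"s8.png"); pickle.dump(s,open("s8.pkl","wb"))
```

```text
[-0.98 -1.01  0.09] 0.1853572857005069
[-0.03 -0.28 -0.88] 0.18445898283567 [0.46952826 0.09942338 0.1987568 ] 21.6083
```

View pics/w8.png

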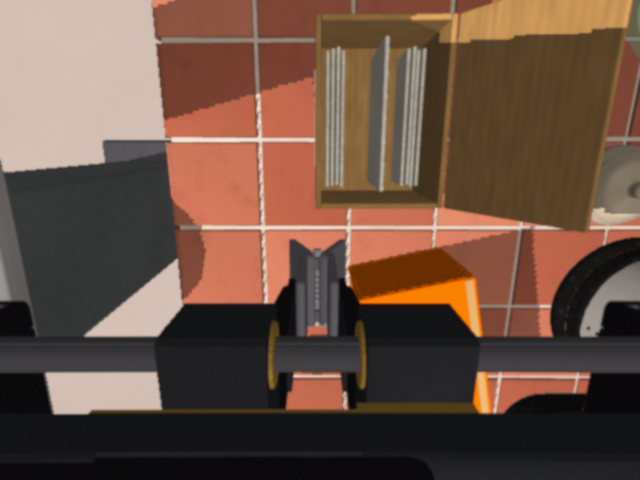

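View pics/s8.png

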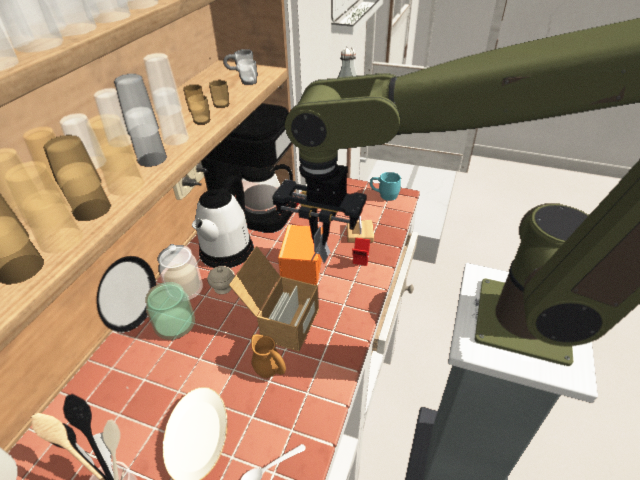

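The clip is held open, with the jaw flare at columns 290–345, row ~242; the carton, open flap and tall card (column ~384) are in view. I'll measure the clip in the tool frame.

Run:
```python
from h import *
import pickle
c=pickle.load(open("w8.pkl","rb")); P=cloud(c); T=np.array(c["tool_from_camera"])
R=c["orientation"]@T[:3,:3].T; p=c["eye"]-R@T[:3,3]; Q=(P-p)@R*1000
print("tool R",np.round(R,3).tolist())
for v in range(234,300,4): print(v,'x:',' '.join('%4d'%min(z,999) for z in Q[v,282:354:4,0]))
for v in range(238,290,6): print(v,'y:',' '.join('%4d'%min(z,999) for z in Q[v,282:354:4,1]))
M=(Q[...,0]>-45)&(Q[...,0]<30)&(np.abs(Q[...,2])<25)&(np.abs(Q[...,1])<40)
M[:, :280]=0;M[:,360:]=0;M[300:]=0
q=Q[M]; print(len(q),q.min(0),q.max(0))
for x0 in range(-40,20,4):
    s=q[(q[:,0]>=x0)&(q[:,0]<x0+4)]
    if len(s): print(x0,len(s),np.round(s.min(0),1),np.round(s.max(0),1))
cv2.imwrite("pics/w8c.png",cv2.resize(cv2.cvtColor(c["image"][225:345,265:375],cv2.COLOR_RGB2BGR),None,fx=5,fy=5,interpolation=cv2.INTER_CUBIC))
```

```text
tool R [[-0.002, 0.0, 1.0], [-0.001, 1.0, -0.0], [-1.0, -0.001, -0.002]]
234 x:  164  162  162  164  163  162  164  162  163  163  163  162  163  163  163  163  166  164
238 x:  162  164  164  164  163  164  164  163  162  163  164  163  162  162  163  163  167  165
242 x:  163  162    4    1    1  163  163  164  162  164  163  163  163  163    0    4  165  164
246 x:  162  164    5   -1   -6   -7  163  161  163  162  163  165   -7   -7   -4    4  167  165
250 x:  164  163    5   -1   -6  -13  -15  -14  -18  -18  164  -14  -14  -10   -3    3  165  164
254 x:  163  162    5    0   -7  -21  -22  -22  -18  -18  -21  -22  -23   -9   -3    3  166  163
258 x:  164  163    6    0   -7  -29  -26  -24  -23  -21  -24  -24  -29  -27   -3    2  166  162
262 x:  162  164    6    0   -7  -35  -32  -24  -23  -22  -24  -23  -35  -34   -2    3  166  162
266 x:  164  163    7    0  -40  -40  -38  -24  -23  -22  -22  -24  -41  -41   -2    4  166  159
270 x:  162  163    7   -1  -45  -46  -38  -24  -22  -17  -23  -24  -45  -46   -3    4  165  147
274 x:  163  164    7    0  -51  -52  -37  -23  -22  -17 
[... 1471 characters left out ...]
 18   17   13   13   12
2281 [-44.95678907  -4.92479841 -15.87910422] [ 9.45943138 21.8553399  16.97514127]
-40 105 [-39.9   2.1 -12.8] [-36.   20.7  13.3]
-36 66 [-36.    4.9  -8.4] [-32.   20.6   9.1]
-32 46 [-31.9  13.9  -8.1] [-28.   20.5   9.3]
-28 334 [-28.   -3.2  -8.2] [-24.   20.6   9.4]
-24 590 [-24.   -4.7  -8.4] [-20.1  20.7   9.2]
-20 159 [-20.   -4.9  -7.5] [-16.1  21.9   8.9]
-16 49 [-15.9  19.1  -7.7] [-12.   21.5   8.6]
-12 63 [-11.9  13.5  -9.5] [-8.  20.8 10.4]
-8 133 [ -7.9   4.1 -11. ] [-4.  20.8 12.2]
-4 199 [ -4.   -1.1 -12.7] [-0.  20.8 13.8]
0 189 [  0.   -0.9 -14.2] [ 4.  20.8 15.6]
4 185 [  4.   -2.1 -15.8] [ 8.  20.8 16.9]
8 28 [  8.   -3.  -15.9] [ 9.5 20.5 17. ]
```

View pics/w8c.png

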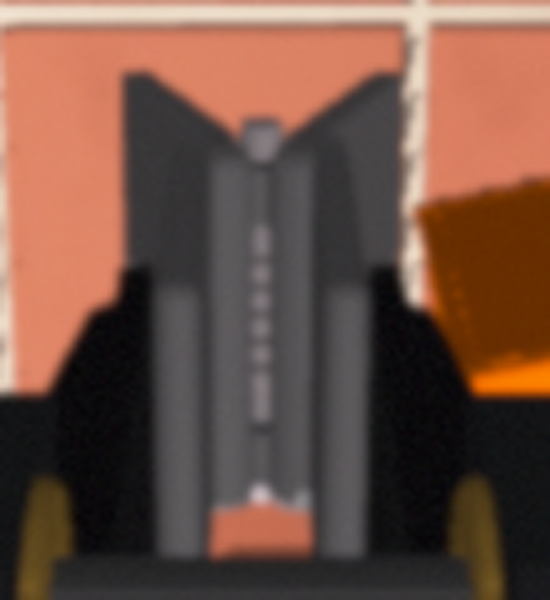

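The clip is fully open and symmetric in the grip: jaws ±16.5 mm over the outside, 0.5 mm off centre, tips ~10 mm below the reported TCP, pin ~16.5 mm above it. Moving to hover over the card.

```bash
cat > rel.py <<'E'
from h import *
def look(name):
    c=cam("wrist"); save(c,name); P=cloud(c); T=np.array(c["tool_from_camera"])
    R=c["orientation"]@T[:3,:3].T; p=c["eye"]-R@T[:3,3]; Q=(P-p)@R*1000
    near=(Q[...,0]>-12)&(Q[...,0]<14)&(np.abs(Q[...,2])<22)&(Q[...,1]>-15)&(Q[...,1]<24)
    j=near&(c["depth"]<.27); j[300:]=0; j[:, :270]=0; j[:,370:]=0
    tips=Q[j&(Q[...,0]>0)]
    if len(tips): print("clip z",np.round([tips[:,2].min(),tips[:,2].max()],1),"xmax",round(tips[:,0].max(),1),"ymax",round(tips[:,1].max(),1))
    m=(np.abs(P[...,2]-.080)<.003)&(P[...,0]>.50)&(P[...,0]<.535)&(P[...,1]>.215)&(P[...,1]<.25)
    q=P[m]; qt=Q[m]
    print("card world x",np.round([q[:,0].min(),q[:,0].max(),np.median(q[:,0])],4),"z",np.median(q[:,2]),"yend",q[:,1].max(),"| tool z",np.round([qt[:,2].min(),qt[:,2].max()],1),"n",len(q))
    print("tcp",np.round(bot.current_position(),4),"F",np.round(bot.current_wrist_force(),2),"w",round(bot.current_gripper_width(),4),"t",bot.current_t())
    return c
E
python3 - <<'E'
from rel import *
import pickle
R=Rt((0,0,-1),(1,0,0))
bot.move_l(np.array([.5178,.1902,.175]),vel=.15,frame=R)
bot.move_l(np.array([.5178,.1902,.115]),vel=.1,frame=R)
c=look("w9.png"); pickle.dump(c,open("w9.pkl","wb"))
s=cam("side"); save(s,"s9.png")
E
```

```text
clip z [-15.8  17. ] xmax 9.2 ymax 20.9
card world x [0.5164 0.519  0.5177] z 0.07988218320713461 yend 0.24432936545530778 | tool z [-1.7  0.8] n 199
tcp [0.5185 0.1903 0.1159] F [ 0.79 -0.08 -0.65] w 0.1865 t 23.3417
```

View pics/w9.png

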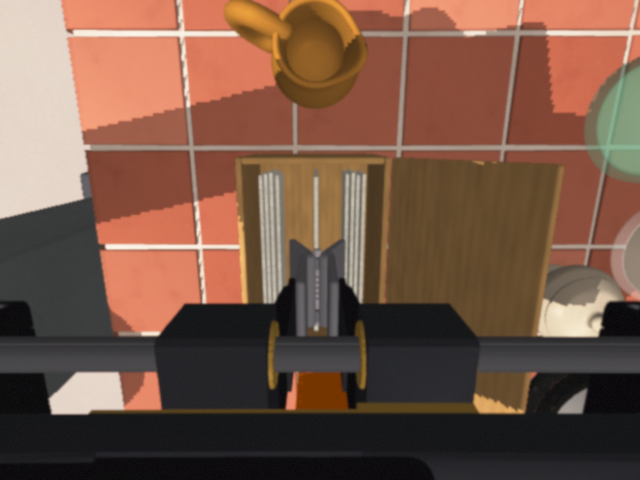

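View pics/s9.png

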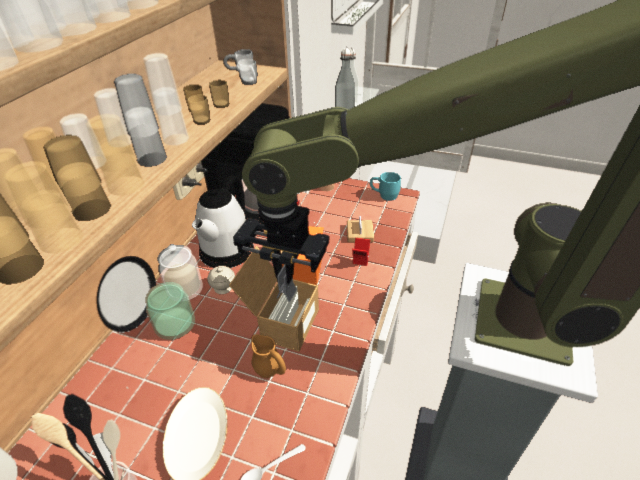

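The card (tool z about -0.4) is 1.0 mm off the clip's centre (+0.6), so I'll shift -1 mm in x and lower in two stages.

Run:
```python
from rel import *
import pickle
R=Rt((0,0,-1),(1,0,0))
bot.move_l(np.array([.5170,.1903,.105]),vel=.05,frame=R)
bot.move_l(np.array([.5170,.1903,.085]),vel=.05,frame=R); look("w10.png")
bot.move_l(np.array([.5170,.1903,.0765]),vel=.03,frame=R); bot.wait(.3)
c=look("w11.png"); pickle.dump(c,open("w11.pkl","wb"))
s=cam("side"); save(s,"s11.png"); pickle.dump(s,open("s11.pkl","wb"))
cv2.imwrite("pics/m11.png",np.hstack([cv2.resize(cv2.imread("pics/w11.png")[130:330,220:420],(400,400),interpolation=cv2.INTER_CUBIC),cv2.resize(cv2.imread("pics/s11.png")[240:360,230:350],(400,400),interpolation=cv2.INTER_CUBIC)]))
```

```text
clip z [-15.8  17. ] xmax 9.2 ymax 23.7
card world x [0.5169 0.5192 0.5181] z 0.07993384597411274 yend 0.24424163681275346 | tool z [0.2 2.4] n 265
tcp [0.517  0.1903 0.085 ] F [ 0.56  0.57 -1.19] w 0.1852 t 24.3417
clip z [-15.9  16.9] xmax 9.4 ymax 20.9
card world x [0.5167 0.5194 0.5178] z 0.07990711305686775 yend 0.24436469495562685 | tool z [-0.4  2.3] n 282
tcp [0.5171 0.1903 0.0767] F [ 0.09  1.05 -1.37] w 0.1852 t 25.125
```

View pics/m11.png

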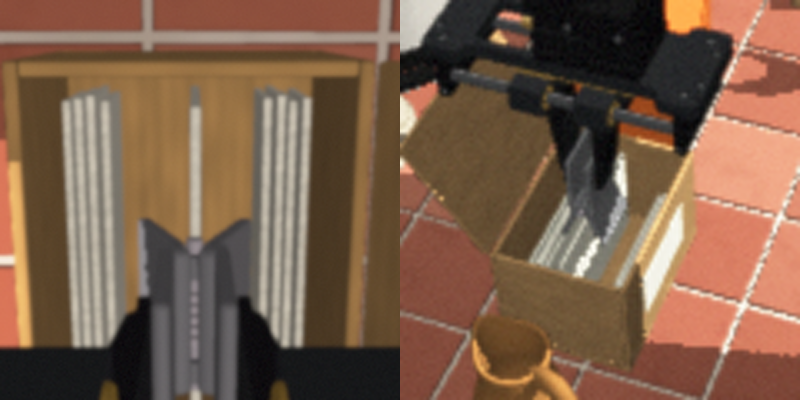

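View pics/s11.png

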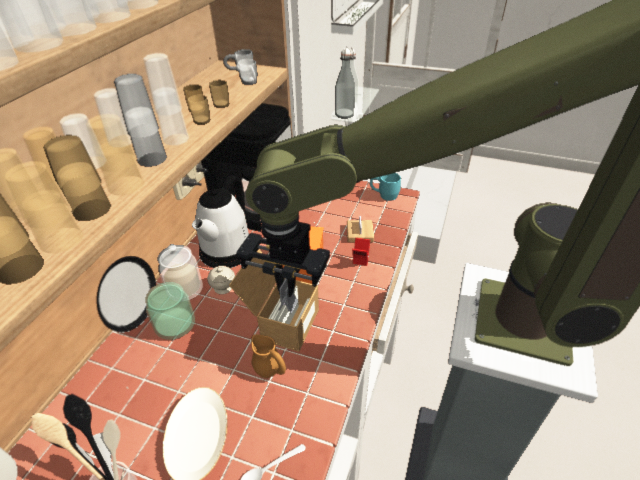

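The jaws straddle the card: card centre at tool z +0.95 against clip centre +0.5, so 0.5 mm off centre. The edge is ~14 mm above the jaw tips and ~13 mm below the pin. The wrist force is small, the flap is still leaning back, and the jug is undisturbed. Handing in.

Run:
```python
from h import *
print(bot.current_t(),bot.current_gripper_width(),np.round(bot.current_position(),4),np.round(bot.current_wrist_force(),2))
bot.hand_in()
```

```text
25.175 0.18339871911005431 [0.5171 0.1903 0.0766] [ 0.42 -0.28 -0.19]
the job is handed in; nothing more can be done
```

I handed the job in at 25.2 s, with the flap open and the clip held squeezed open over the middle of the tall card.

- **Flap:** it measured 2.12 rad after the sweep, past upright (1.57) and just short of its stop (2.2). It was still leaning back in the last side view.
- **Clip:** it is squeezed to about its stop (17–18 mm between the pads, jaws 33 mm over the outside). It was lifted off the stand, turned about 19° and lowered over the card.
- **Final position:** from the wrist camera, the card sits about 0.5 mm off the jaws' centre, with roughly 11 mm free on each side. The edge is about 14 mm above the jaw tips, half-way up to the pin. The clip is centred along the edge to about 1 mm. The wrist force stayed below about 2 N, with no sign of contact.
- **Other objects:** I did not go near the mug, jug, glass or the orange and red look-alikes.

**What disagreed:**
- **Finger length:** the real finger ends lie about 35.5 mm behind the reported TCP. Because of that, my first flap sweep passed over the flap without touching it. I measured the offset with the wrist depth, checked it against the side view, and corrected every later move.
- **Jaw-tip height:** it is known only to about 1.5 mm, because the inner tips could not be seen directly.

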